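Load two dip pots into the caddy pockets and fold the bail over them

ROBOT

A 7-joint arm with a two-finger parallel gripper is mounted at the origin on a cart in front of the work surface, level with it; the furniture and walls round the work are solid. World frame = base frame: x ahead of the robot, y to its left, z up, the work surface at z = 0. Lengths are in m, angles in degrees, forces in N, time in s.
With the tool pointing down it reaches from about 0.425 to 1.025 m from the base axis. Payload 9.4 kg.
Tool frame: the origin (TCP) lies at the very end of the fingers, on their centre line; the grasp point (between the pads) lies 19 mm behind it (ctrl.hold_point_z is the distance from the TCP to the grasp point, in m); z points along the fingers, y is the line along which they close (so a half turn about z gives the same grasp; the last joint's range is limited). The gripper opens to 93 mm and grips with 3 to 60 N. Pads are 15 mm wide; open, the fingers measure 128 mm over their backs; the gripper's body (75 mm by 188 mm) begins 65 mm behind the grasp point.
Start: joints at [-80.483, 34.337, -0.143, 91.639, 0.103, 54.024, -4.572], TCP at [0.174, 0.704, 0.186] pointing down, gripper open.
Joint ranges: [-147.43, 147.43], [-19.82, 112.94], [-74.19, 73.91], [6.32, 146.72], [-59.91, 239.91], [6.04, 106.73], [-150.56, 150.56]. Speed limits (degrees/s): [127.2, 127.2, 172.46, 172.46, 180, 180, 180].

INTERFACE

Orientations are given as a 3x3 rotation matrix whose columns are the frame's x, y, z axes.
In Python, from station import ctrl, viewer, ticket, nets gives the robot as it stands.
- The arm moves only by the tool jog_arm, never from a script. Its argument "plan" is a list that holds one entry, the list of rows, each a list of 6 numbers: the shift along the world's x, y, z in mm, then the turn, a rotation vector about the world's x, y, z in degrees. A call has 1 to 20 rows; each row shifts and turns the commanded pose from where the row before left it; what a row does not reach is not made up. A row lasts 1/8 s, in which the tool goes at most 62.5 mm and 10.7 degrees, less where a joint would pass 70% of its speed; a pose out of reach is approached as far as the arm can. A call is refused whole if a number of a shift passes 62.5 or a number of a turn 10.7, either way. A call with a gripper value outside its range is refused whole. "claw" is the finger opening in mm, from 0 to 93, set as the call begins (left out, the last holds). The fingers move at their own pace and stop on an object; "newtons" is the grip in N (left out, the last holds). Time passes only in rows, so rows that do not move let the fingers close. It gives the time, the measured TCP pose, the force, the opening and the grip force at its end, in the units of the state.
- ctrl.get_state(): the state, without advancing time (a new reading comes with each control period).
- viewer.grab_frame(name): name is "scene" or "top" or "wrist"; returns (picture, depth): 400x640x3 uint8, blue, green, red; 400x640 float32, m along the optical axis (not along the pixel's ray), 0 where there is no reading.
- viewer.calibration(name): a dict with "vfov" (degrees; the focal length in pixels is half the picture's height over the tangent of half this angle, whatever the lens; pixels are square), "cx", "cy" (the principal point, pixels), "xyz" and "rotation" of the camera in the world; the wrist camera has in their place "T_tool_cam" (4x4, takes a point from camera to tool coordinates, whose origin is the TCP and whose axes are the flange's). Camera axes: x right, y up, looking along -z (the intrinsics and any distortion apply to the point x, -y, -z); pixel columns grow to the right and rows downward; lengths in m; the calibration is good to about 2 mm. A picture is of the moment at which its call begins: read the wrist's pose just before it. calibration takes no time and is no camera call.
- ticket.close_job(): hands the job in; it is judged then, once.
Trained networks look in the newest picture that a camera, given by its name, has taken for a name from the list of things; names that differ only in an ending like _2 or _b are one class to them, and where a whole thing is asked for, a point or a joint stands for the part that bears it (a point fixed in the world has none). Each returns a list of dicts, best first, with "conf" (0 to 1); they miss things now and then, are a little off and sometimes report something else, mostly with a low value. They report only what shows in the picture. A call takes as long as a camera call. They do not tell look-alikes from the thing itself.
- nets.spot_in(camera, label): "location" ([x, y, z] in m, in world coordinates, good to about 4 mm: the middle of the surface that is visible of it).
- nets.outline_of(camera, label): "mask" (400x640 bool, what is visible of it).
- nets.landmark_of(camera, label): "location" ([x, y, z] in m, in world coordinates, good to about 4 mm: a listed point, or the origin of a listed thing).
The state is a dict: "clock": time; "joints": joint angles; "qvel": joint speeds; "tau": joint torques, N m; "ee_pos": TCP position; "eef_rot": TCP orientation; "ft_force": force on the tool from outside, world axes, zero at the start; "moment": the same for the moment, N m; "finger_gap": finger opening in m; "finger_force": force on a finger pad.
Only numpy, scipy, OpenCV 4.12 (cv2) and the standard library are available. Lean on these libraries where they do the work, as an engineer would, in place of code of your own. Each camera call takes 0.05 s, during which the arm holds its last target. There are 200 camera calls.

TASK

Load the wooden caddy for service: slide the two small white dip pots along the board, one at a time and without picking them up or tipping them over, until each has dropped into a pocket of its own and stands flat on its floor. Then fold the wire bail all the way down over the pots so that it holds them in. Leave the pepper shaker, the white tub and the squeeze bottle where they stand.

Things in the scene. Friction and masses are not known exactly. Their poses are not given: they have to be found in the camera images.
- caddy: Fixed wooden board, 170 (x) x 150 (y) x 24 mm high, with two round blind pockets of 58 mm diameter, 9 mm deep (floor 15 mm above the origin), and a folding wire bail at its +x edge. Origin: centre of the underside; x points from the bare end, where the pots stand at first, to the end with the pockets and the bail; y to the left of that; z up.
- pocket_left (a point): Centre of the floor of the left pocket: 35 mm along x and 34 mm along +y of the caddy, 15 mm above its underside (9 mm below the board's top). Axes as the caddy.
- pocket_right (a point): Centre of the floor of the right pocket: 35 mm along x and 34 mm along -y of the caddy, 15 mm above its underside. Axes as the caddy.
- pot_left: Loose white ceramic dip pot, the one that starts on the left (+y) side: round, 47 mm outer diameter, 26 mm high, wall 4 mm, upright sides (base narrowed to 42 mm in the lowest 5 mm), 70 g. Origin: centre of its underside; z is the pot's axis, up. The pots are alike; either may go into either pocket. In a pocket it stands 17 mm proud of the board.
- pot_right: The other, equal dip pot, which starts on the right (-y) side. Origin: centre of its underside; z is the pot's axis.
- bail (a joint): Angle of the wire bail, rad. 0: stands up and leans 0.30 rad back, away from the pockets; 0.30: upright; 1.87: folded fully down (level), its cross bar over the middle of both pockets and 3 mm (its grip 1 mm) clear of a seated pot's rim. The hinge is stiff enough to stay where it is left; about 1 N at the bar moves it.
- bail_grip (a point): Middle of the bail's cross bar, on the axis of its dark wooden grip (10 mm diameter, 26 mm long along the caddy's y). The bar is 5 mm wire, 132 mm long, 42 mm from the hinge axis.
- bail_axle (a point): Middle of the bail's hinge axis, which runs along the caddy's y: 77 mm along x from the caddy's origin, 47 mm above its underside. Axes as the caddy.
- shaker: Bystander: glass pepper shaker with a steel cap, 44 mm diameter, 90 mm high. Origin: centre of its underside.
- tub: Bystander: white open round tub, 77 mm diameter, 40 mm high. Origin: centre of its underside.
- bottle: Bystander: cream-coloured squeeze bottle with a red nozzle, 52 mm diameter, 172 mm high. Origin: centre of its underside.
There are look-alikes about, which are no part of the job. Leave any purple or turquoise look-alike of the pot_right alone.

How it is judged:
By the outcome, as a careful person would: the job done as asked, in the order asked, and still so for the second after the job is handed in, with the robot touching nothing.
It also fails if it takes over 67 s, if anything falls off the work surface, if the arm or the gripper's body presses on something with over 40 N, if the wrist force passes 120 N, or if a joint passes its speed limit or range.

## Working session

There is one attempt and no reset: what is moved stays moved. The work goes in short steps, Python scripts to look and compute and a tool call to move; the robot and the scene stay as the last step left them, time stands still between calls to the robot, and variables do not carry over. Pictures are saved under pics/ and viewed, at most 10 in all, crops included, and the job is handed in when it is done.

Besides the shell and the picture viewer there is one more tool, called as name([rows], argument=value, ...), one row to a line, values as JSON. jog_arm: Moves the arm, as the interface text tells. Its arguments: {"type":"object","properties":{"plan":{"type":"array"},"claw":{"type":"number"},"newtons":{"type":"number"}},"required":["plan"]}

```bash
mkdir -p pics; ls
cat > h.py <<'E'
import numpy as np,cv2
from station import ctrl,viewer,ticket,nets
np.set_printoptions(precision=4,suppress=True)
def lm(c,n,f='landmark_of'):
    for d in getattr(nets,f)(c,n)[:4]: print(c,f[:4],n,round(d['conf'],2),np.round(d['location'],4))
E
python3 - <<'E'
from h import *
s=ctrl.get_state();print(s['clock'],s['ee_pos'],s['eef_rot'])
a,_=viewer.grab_frame('scene');b,_=viewer.grab_frame('top')
cv2.imwrite('pics/a.png',a);cv2.imwrite('pics/b.png',b)
for c in('scene','top'):
  print(viewer.calibration(c))
  for n in('caddy','pocket_left','pocket_right','pot_left','pot_right','bail_grip','bail_axle'): lm(c,n)
for n in('shaker','tub','bottle'): lm('top',n)
E
```

```text
pics
0.0 [0.1742 0.7032 0.1848] [[-0.9707  0.2403 -0.0002]
 [ 0.2403  0.9707 -0.0015]
 [-0.0001 -0.0016 -1.    ]]
{'vfov': 42.41279262563729, 'cx': 318.5826896651266, 'cy': 195.4096515772375, 'xyz': array([-0.3933,  1.0327,  0.7015]), 'rotation': array([[-0.6355,  0.3918, -0.6653],
       [-0.7719, -0.3013,  0.5598],
       [ 0.0188,  0.8693,  0.4939]])}
scene land caddy 0.92 [0.4268 0.3495 0.0013]
scene land pocket_left 0.64 [0.4545 0.3111 0.0134]
scene land pocket_right 0.61 [0.384  0.3185 0.0174]
scene land pot_left 0.44 [0.4714 0.3956 0.0263]
scene land pot_right 0.9 [ 0.2875  0.4477 -0.0006]
scene land pot_right 0.77 [ 0.2769  0.3427 -0.002 ]
scene land pot_right 0.73 [0.3878 0.3982 0.0246]
scene land pot_right 0.63 [ 0.2795  0.2612 -0.0004]
scene land bail_grip 0.58 [0.4158 0.2804 0.0917]
scene land bail_axle 0.64 [0.4205 0.2784 0.0439]
{'vfov': 54.48066014773127, 'cx': 319.99759394988865, 'cy': 194.3697355503622, 'xyz': array([0.2935, 0.3725, 1.0143]), 'rotation': array([[-0.0278,  0.9915, -0.1275],
       [-0.9996, -0.027 ,  0.0086],
       [ 0.0051,  0.1276,  0.9918]])}
top land caddy 0.93 [ 0.4255  0.3502 -0.0015]
top land caddy 0.61 [0.4198 0.2689 0.0522]
top land pocket_left 0.81 [0.4614 0.3084 0.0153]
top land pocket_right 0.65 [0.3928 0.3154 0.0178]
top land pot_left 0.79 [0.4699 0.3949 0.0258]
top land pot_right 0.78 [0.2845 0.26   0.004 ]
top land pot_right 0.73 [0.2932 0.4463 0.0017]
top land pot_right 0.72 [0.2735 0.3436 0.0001]
top land pot_right 0.56 [0.3917 0.3965 0.0258]
top land bail_grip 0.41 [0.419  0.2773 0.0881]
top land bail_axle 0.88 [0.4194 0.2699 0.0525]
top land shaker 0.58 [ 0.5565  0.1036 -0.0051]
top land tub 0.79 [ 0.4255  0.5758 -0.001 ]
top land bottle 0.9 [ 0.5279  0.5829 -0.0051]
```

View pics/a.png

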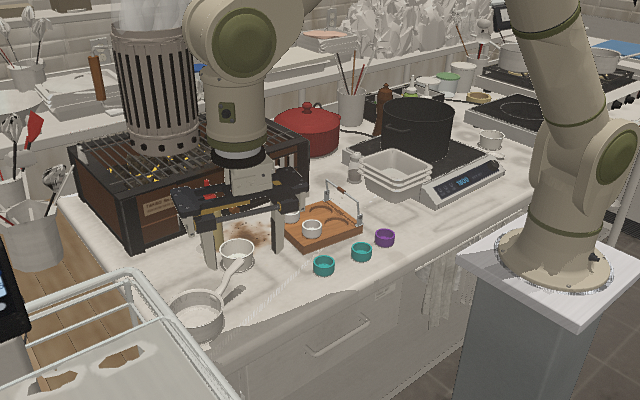

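View pics/b.png

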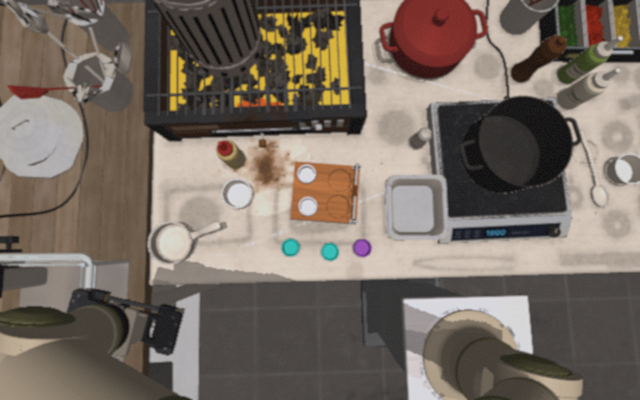

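The scene shows the white pots standing on the board's bare end: top-view (307,174) is pot_left and (307,206) is pot_right. The teal rounds at (291,247) and (330,252) and the purple one at (362,247) stand on the counter, so they are look-alikes. The bail stands at about (357,193). I'll hover over the board and confirm with the wrist camera.

jog_arm([
  [[30,-31,0,0,0,-10.25],[30,-31,0,0,0,-10.25],[30,-31,0,0,0,-10.25],[30,-31,0,0,0,-10.25],[30,-31,0,0,0,-10.25],[30,-31,0,0,0,-10.25],[30,-31,0,0,0,-10.25],[30,-31,0,0,0,-10.25],[0,0,0,0,0,0],[0,0,0,0,0,0]],
], claw=25)

```text
clock: 2.2
ee_pos: [0.4138, 0.4565, 0.1857]
eef_rot: [[0.101, 0.995, -0.0], [0.995, -0.101, 0.001], [0.0, -0.0, -1.0]]
ft_force: [0.2, -0.4, 0.0]
finger_gap: 0.0249
finger_force: 0.0
```

```bash
cat >> h.py <<'E'
def cam(c):
    k=viewer.calibration(c)
    if 'xyz' in k: return k,np.array(k['rotation']),np.array(k['xyz'])
    s=ctrl.get_state();T=np.eye(4);T[:3,:3]=s['eef_rot'];T[:3,3]=s['ee_pos'];T=T@np.array(k['T_tool_cam'])
    return k,T[:3,:3],T[:3,3]
def px2w(c,u,v,z):
    k,R,t=cam(c);f=200/np.tan(np.radians(k['vfov']/2))
    d=R@np.array([(u-k['cx'])/f,-(v-k['cy'])/f,-1]);return t+d*(z-t[2])/d[2]
def cloud(c,D,m):
    k,R,t=cam(c);f=200/np.tan(np.radians(k['vfov']/2))
    v,u=np.nonzero(m&(D>0));d=D[v,u]
    return np.c_[(u-k['cx'])/f*d,-(v-k['cy'])/f*d,-d]@R.T+t
E
python3 - <<'E'
from h import *
s=ctrl.get_state();print(s['clock'],s['ee_pos'],s['eef_rot'])
k=viewer.calibration('wrist');print(k)
w,D=viewer.grab_frame('wrist');cv2.imwrite('pics/w1.png',w);np.save('D1.npy',D)
for n in('caddy','pocket_left','pocket_right','pot_left','pot_right','bail_grip','bail_axle'): lm('wrist',n)
E
```

```text
2.2 [0.4138 0.4565 0.1857] [[ 0.1009  0.9949 -0.0004]
 [ 0.9949 -0.1009  0.0005]
 [ 0.0005 -0.0004 -1.    ]]
{'vfov': 61.85183557026082, 'cx': 317.63144008201925, 'cy': 194.51807070157014, 'T_tool_cam': array([[ 0.0004,  0.9667,  0.2558,  0.0699],
       [ 1.    , -0.0002, -0.0011,  0.0001],
       [-0.001 ,  0.2558, -0.9667, -0.1992],
       [ 0.    ,  0.    ,  0.    ,  1.    ]])}
wrist land caddy 0.85 [ 0.426   0.3551 -0.0046]
wrist land caddy 0.32 [0.4175 0.2829 0.0897]
wrist land pocket_right 0.87 [0.3894 0.3175 0.0131]
wrist land pot_left 0.8 [0.4725 0.3954 0.0232]
wrist land pot_right 0.89 [0.391  0.3968 0.0233]
wrist land pot_right 0.88 [0.2896 0.4469 0.0014]
wrist land bail_grip 0.71 [0.4167 0.2813 0.0886]
wrist land bail_axle 0.69 [0.4184 0.2759 0.05  ]
```

View pics/w1.png

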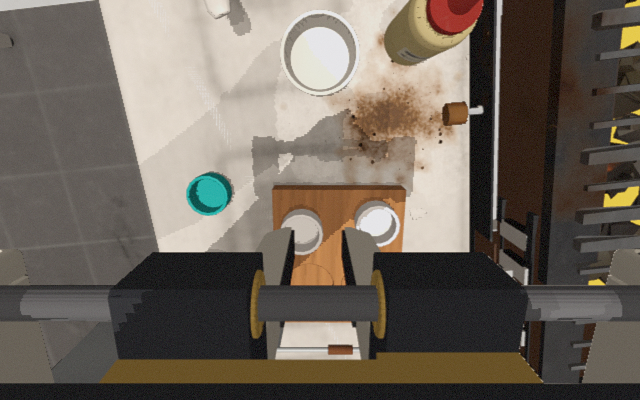

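The wrist view confirms the two white pots on the wooden board, pot_right at (302,231) and pot_left at (376,222). The turquoise one at (209,193) is off the board. Next I'll measure the board and pots precisely.

Run:
```python
from h import *
print('bare corners',px2w('wrist',273,186,.024),px2w('wrist',405,185.5,.024))
w=cv2.imread('pics/w1.png')
def pots(c,D,lab):
    for l in lab:
        for d in nets.outline_of(c,l)[:5]:
            p=cloud(c,D,d['mask']);r=p[(p[:,2]>.044)&(p[:,2]<.056)]
            if len(r)<30: continue
            (x,y),rad=cv2.minEnclosingCircle(r[:,:2].astype(np.float32))
            print(c,l,round(d['conf'],2),len(r),np.round([x,y,rad,np.percentile(r[:,2],90)],4))
D=np.load('D1.npy');pots('wrist',D,['pot_left'])
b,D=viewer.grab_frame('top');pots('top',D,['pot_left'])
for f in 'caddy',:
    for d in nets.outline_of('top',f)[:1]:
        p=cloud('top',D,d['mask']);p=p[(p[:,2]>.018)&(p[:,2]<.03)]
        R=cv2.minAreaRect(p[:,:2].astype(np.float32)*1000);print(R,np.median(p[:,2]))
        p=cloud('top',D,d['mask']);p=p[p[:,2]>.065];print('bar',len(p),p.mean(0),p.min(0),p.max(0))
```

```text
bare corners [0.3635 0.4454 0.024 ] [0.5094 0.4311 0.024 ]
wrist pot_left 0.72 452 [0.4724 0.3965 0.0235 0.0508]
((467.7703552246094, 305.11761474609375), (87.77268981933594, 60.22626876831055), 78.77111053466797) 0.024305178136616923
bar 62 [0.4483 0.2786 0.0915] [0.4203 0.2727 0.0868] [0.4814 0.285  0.0966]
```

jog_arm([
  [[-9,-6,-40,0,0,0],[-9,-6,-40,0,0,0],[0,0,-40,0,0,0],[0,0,-25,0,0,0],[0,0,-10,0,0,0],[0,0,0,0,0,0]],
])

```text
clock: 3.55
ee_pos: [0.3964, 0.4436, 0.0305]
eef_rot: [[0.103, 0.995, -0.0], [0.995, -0.103, -0.001], [-0.001, -0.0, -1.0]]
ft_force: [-0.4, 0.2, -0.3]
finger_gap: 0.025
finger_force: 0.0
```

Run:
```python
from h import *
w,D=viewer.grab_frame('wrist');cv2.imwrite('pics/w2.png',w)
for n in('pot_left',): lm('wrist',n)
```

```text
(no output)
```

View pics/w2.png

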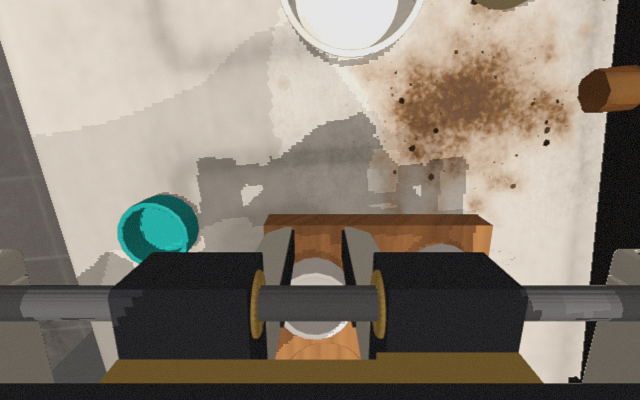

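The pot sits centred between the fingers at (315,305). Pushing pot_right now, slowly.

jog_arm([
  [[0,-8,-1,0,0,0],[0,-7,0,0,0,0],[0,-5,0,0,0,0],[0,-5,0,0,0,0],[0,-5,0,0,0,0],[0,-5,0,0,0,0],[0,-5,0,0,0,0],[0,-5,0,0,0,0],[0,-5,0,0,0,0],[-1,-5,0,0,0,0],[0,-5,0,0,0,0],[-1,-5,0,0,0,0],[0,-5,0,0,0,0],[-1,-5,0,0,0,0],[0,-5,0,0,0,0],[-1,-5,0,0,0,0],[0,-4,0,0,0,0],[0,-4,0,0,0,0],[0,0,0,0,0,0]],
])

```text
clock: 6.02
ee_pos: [0.3923, 0.3504, 0.0297]
eef_rot: [[0.103, 0.995, -0.0], [0.995, -0.103, -0.0], [-0.0, -0.0, -1.0]]
ft_force: [-0.4, 0.5, 0.4]
finger_gap: 0.0251
finger_force: 0.0
```

```bash
cat >> h.py <<'E'
def pots(c,D):
    for l in ['pot_left']:
        for d in nets.outline_of(c,l)[:6]:
            p=cloud(c,D,d['mask']);z=np.percentile(p[:,2],85);r=p[p[:,2]>z-.004]
            if len(r)<10: continue
            (x,y),rad=cv2.minEnclosingCircle(r[:,:2].astype(np.float32))
            A=np.c_[r[:,:2]-r[:,:2].mean(0),np.ones(len(r))];t=np.linalg.lstsq(A,r[:,2],rcond=None)[0]
            print(c,l,round(d['conf'],2),len(r),'xy rad zrim',np.round([x,y,rad,z],4),'tilt',t[:2])
E
python3 - <<'E'
from h import *
for c in('scene','top','wrist'):
    b,D=viewer.grab_frame(c);pots(c,D);lm(c,'pot_left')
    cv2.imwrite(f'pics/{c}3.png',b)
b=cv2.imread('pics/scene3.png')[150:280,220:400];cv2.imwrite('pics/c3.png',cv2.resize(b,None,fx=4,fy=4,interpolation=cv2.INTER_CUBIC))
E
```

```text
scene pot_left 0.78 107 xy rad zrim [0.4695 0.3981 0.0263 0.0497] tilt [-0.0001  0.0122]
scene land pot_left 0.65 [0.4735 0.3943 0.0275]
wrist pot_left 0.61 2199 xy rad zrim [0.4718 0.3965 0.0237 0.05  ] tilt [-0.0049  0.0012]
wrist land pot_left 0.71 [0.4735 0.3994 0.0221]
```

View pics/c3.png

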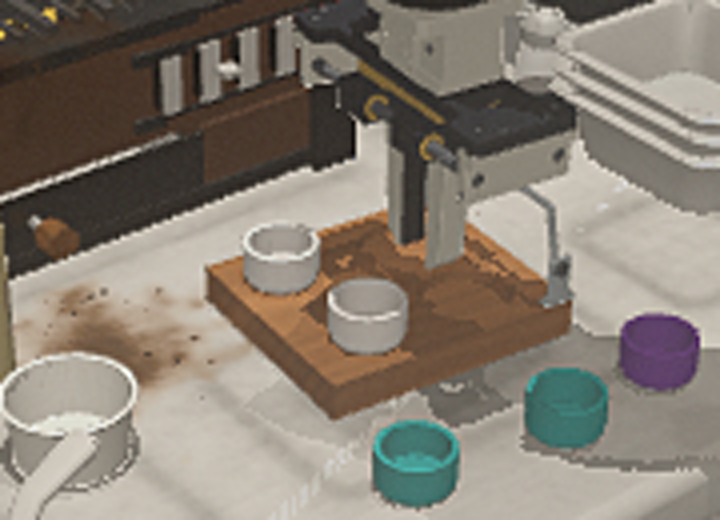

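```bash
cat >> h.py <<'E'
def w2px(c,p):
    k,R,t=cam(c);f=200/np.tan(np.radians(k['vfov']/2));q=R.T@(np.array(p)-t);return np.round([k['cx']+f*q[0]/-q[2],k['cy']-f*q[1]/-q[2]],1)
E
python3 - <<'E'
from h import *
s=ctrl.get_state();print(s['clock'],s['ee_pos'],s['joints'])
print('tcp px',w2px('scene',s['ee_pos']),'+30mm',w2px('scene',s['ee_pos']+[0,0,.03]),'pot',w2px('scene',[.391,.397,.05]),w2px('scene',[.39,.319,.041]))
b,D=viewer.grab_frame('scene')
m=np.zeros((400,640),bool);m[185:225,310:345]=1
p=cloud('scene',D,m)
y=s['ee_pos'];q=p[(abs(p[:,0]-.392)<.04)&(abs(p[:,1]-y[1])<.03)&(p[:,2]>.028)];print(len(q),np.percentile(q,[0,5,50],axis=0))
cv2.imwrite('pics/c4.png',cv2.resize(b[150:280,220:400],None,fx=4,fy=4,interpolation=cv2.INTER_CUBIC))
E
```

```text
6.475 [0.3923 0.3508 0.0296] [-56.823   35.4196  12.8786 125.341  -20.9078  21.2135 -32.5645]
tcp px [324.6 224.9] +30mm [324.9 214.3] pot [310.  224.4] [335.4 217. ]
455 [[0.3534 0.3397 0.0381]
 [0.362  0.3437 0.0492]
 [0.3831 0.3562 0.0944]]
```

View pics/c4.png

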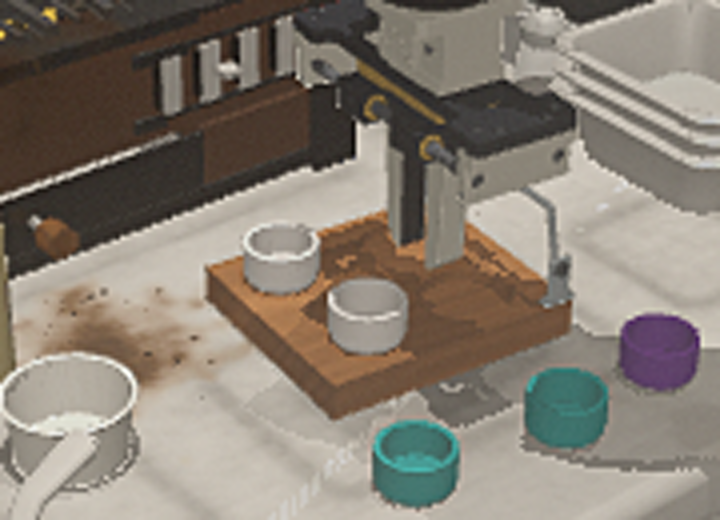

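Run:
```python
from h import *
print(ctrl.hold_point_z,ctrl.get_state()['finger_gap'])
b,D=viewer.grab_frame('scene')
k,R,t=cam('scene')
for u in(322,331):
  for v in range(190,222,2):
    m=np.zeros((400,640),bool);m[v,u]=1
    p=cloud('scene',D,m);print(u,v,p,b[v,u])
```

```text
0.0188 0.025016165967877098
322 190 [[0.4069 0.3493 0.1185]] [44 46 50]
322 192 [[0.4029 0.3526 0.116 ]] [46 51 55]
322 194 [[0.4054 0.3503 0.1088]] [44 48 54]
322 196 [[0.4094 0.3467 0.1003]] [49 54 57]
322 198 [[0.4046 0.3506 0.0985]] [48 49 55]
322 200 [[0.4015 0.3531 0.0954]] [50 56 59]
322 202 [[0.4054 0.3496 0.0869]] [45 51 56]
322 204 [[0.4059 0.349  0.0809]] [51 54 60]
322 206 [[0.4068 0.3481 0.0746]] [51 54 58]
322 208 [[0.403  0.3512 0.0721]] [49 53 57]
322 210 [[0.4035 0.3506 0.066 ]] [52 59 70]
322 212 [[0.4589 0.303  0.0158]] [ 80 123 172]
322 214 [[0.4509 0.3096 0.0162]] [ 56  81 115]
322 216 [[0.4438 0.3156 0.016 ]] [ 63  90 125]
322 218 [[0.4275 0.3294 0.0235]] [ 56  75 101]
322 220 [[0.4174 0.3378 0.026 ]] [55 76 99]
331 190 [[0.3363 0.384  0.1613]] [72 75 76]
331 192 [[0.3629 0.3601 0.1364]] [134 149 156]
331 194 [[0.3618 0.3609 0.1319]] [126 139 144]
331 196 [[0.3641 0.3586 0.1249]] [121 133 139]
331 198 [[0.3619 0.3604 0.1213]] [120 133 139]
331 200 [[0.361  0.3609 0.1167]] [115 128 133]
331 202 [[0.3613 0.3604 0.1111]] [120 132 138]
331 204 [[0.3622 0.3594 0.1051]] [119 131 138]
331 206 [[0.3626 0.3588 0.0994]] [120 132 137]
331 208 [[0.362  0.3592 0.0945]] [119 132 137]
331 210 [[0.3632 0.3579 0.0881]] [119 132 138]
331 212 [[0.3679 0.3535 0.0788]] [120 132 138]
331 214 [[0.3642 0.3565 0.0763]] [122 135 139]
331 216 [[0.4203 0.3063 0.0241]] [ 54  83 122]
331 218 [[0.4145 0.3111 0.0229]] [ 57  77 106]
331 220 [[0.4119 0.3133 0.0192]] [ 62  85 118]
```

The fingertips appear at (326,214), about 30 mm above the reported TCP, so they passed over the pot without touching it. I'll go back behind the pot and lower by feel.

jog_arm([
  [[0,0,15,0,0,0],[0,0,15,0,0,0],[0,25,0,0,0,0],[0,30,0,0,0,0],[2,27,0,0,0,0],[0,0,-15,0,0,0],[0,0,-15,0,0,0],[0,0,-5,0,0,0],[0,0,-5,0,0,0],[0,0,0,0,0,0]],
])

```text
clock: 7.82
ee_pos: [0.3945, 0.4322, 0.0194]
eef_rot: [[0.104, 0.995, -0.0], [0.995, -0.104, -0.0], [-0.0, -0.0, -1.0]]
ft_force: [0.2, 0.5, 0.9]
finger_gap: 0.0253
finger_force: 0.0
```

jog_arm([
  [[0,0,-3,0,0,0],[0,0,-3,0,0,0],[0,0,0,0,0,0]],
])

```text
clock: 8.2
ee_pos: [0.3942, 0.4327, 0.0135]
eef_rot: [[0.103, 0.995, -0.0], [0.995, -0.103, -0.0], [-0.0, -0.0, -1.0]]
ft_force: [-0.2, -0.2, -0.5]
finger_gap: 0.0249
finger_force: 0.0
```

Run:
```python
from h import *
s=ctrl.get_state();print(s['ee_pos'],s['ft_force'])
b,D=viewer.grab_frame('scene')
cv2.imwrite('pics/c5.png',cv2.resize(b[150:280,220:400],None,fx=4,fy=4,interpolation=cv2.INTER_CUBIC))
lm('scene','pot_left')
```

```text
[0.3942 0.4327 0.0135] [-0.2436 -0.1696 -0.548 ]
scene land pot_left 0.46 [0.4682 0.3944 0.0281]
```

View pics/c5.png

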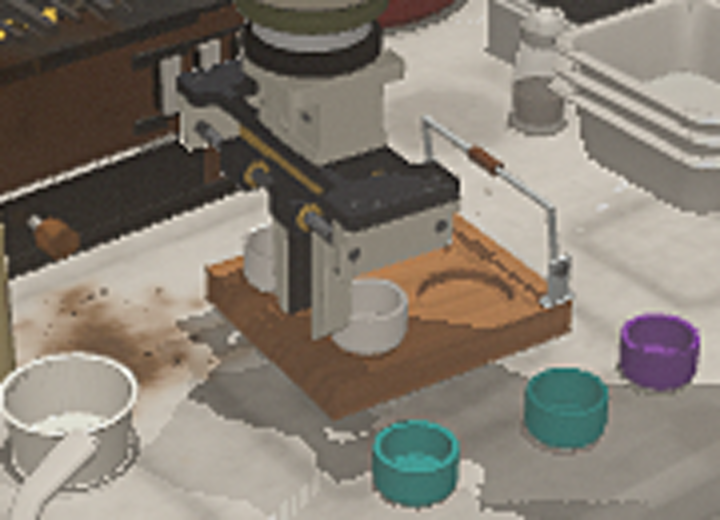

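jog_arm([
  [[0,0,-3,0,0,0],[0,0,-3,0,0,0],[0,0,-3,0,0,0],[0,0,0,0,0,0]],
])

```text
clock: 8.8
ee_pos: [0.3942, 0.4326, 0.0043]
eef_rot: [[0.103, 0.995, -0.0], [0.995, -0.103, -0.0], [-0.0, -0.0, -1.0]]
ft_force: [0.2, -0.3, -0.1]
finger_gap: 0.0251
finger_force: 0.0
```

Run:
```python
from h import *
s=ctrl.get_state();print(s['ee_pos'],s['ft_force'])
b,D=viewer.grab_frame('scene')
m=np.zeros((400,640),bool);m[215:245,285:312]=1
for u in(292,294,300,302,304):
  m=np.zeros((400,640),bool);m[226:242,u]=1
  p=cloud('scene',D,m);print(u,p[:,[1,2]].round(3).tolist())
cv2.imwrite('pics/c6.png',cv2.resize(b[150:280,220:400],None,fx=4,fy=4,interpolation=cv2.INTER_CUBIC))
```

```text
[0.3942 0.4326 0.0043] [ 0.1732 -0.2683 -0.0878]
292 [[0.438, 0.054], [0.438, 0.052], [0.437, 0.047], [0.438, 0.046], [0.436, 0.041], [0.437, 0.039], [0.427, 0.026], [0.431, 0.027], [0.431, 0.024], [0.434, 0.024], [0.439, 0.028], [0.435, 0.02], [0.439, 0.022], [0.436, 0.016], [0.436, 0.013], [0.437, 0.011]]
294 [[0.432, 0.051], [0.433, 0.05], [0.432, 0.046], [0.433, 0.045], [0.433, 0.042], [0.419, 0.023], [0.425, 0.027], [0.426, 0.026], [0.427, 0.024], [0.43, 0.024], [0.434, 0.026], [0.435, 0.024], [0.437, 0.024], [0.437, 0.021], [0.436, 0.017], [0.436, 0.014]]
300 [[0.445, 0.077], [0.444, 0.073], [0.442, 0.069], [0.443, 0.068], [0.443, 0.064], [0.444, 0.063], [0.443, 0.059], [0.445, 0.059], [0.443, 0.054], [0.443, 0.051], [0.445, 0.05], [0.441, 0.044], [0.426, 0.024], [0.429, 0.024], [0.433, 0.027]]
302 [[0.441, 0.077], [0.443, 0.076], [0.439, 0.07], [0.439, 0.067], [0.441, 0.067], [0.439, 0.062], [0.438, 0.057], [0.439, 0.056], [0.438, 0.052], [0.44, 0.052], [0.436, 0.045], [0.423, 0.027], [0.424, 0.025], [0.425, 0.024], [0.427, 0.024], [0.432, 0.026]]
304 [[0.436, 0.076], [0.433, 0.07], [0.433, 0.067], [0.434, 0.065], [0.434, 0.062], [0.433, 0.059], [0.432, 0.055], [0.434, 0.054], [0.433, 0.05], [0.435, 0.05], [0.412, 0.022], [0.419, 0.026], [0.422, 0.027], [0.423, 0.026], [0.428, 0.026]]
```

jog_arm([
  [[0,0,-2,0,0,0],[0,0,-2,0,0,0],[0,0,-2,0,0,0],[0,0,0,0,0,0]],
])

```text
clock: 9.35
ee_pos: [0.3942, 0.4326, -0.0016]
eef_rot: [[0.103, 0.995, -0.0], [0.995, -0.103, -0.0], [-0.0, -0.0, -1.0]]
ft_force: [-0.8, -0.7, 0.3]
finger_gap: 0.0251
finger_force: 0.0
```

jog_arm([
  [[0,0,-2,0,0,0],[0,0,-1,0,0,0],[0,0,0,0,0,0]],
])

```text
clock: 9.72
ee_pos: [0.3943, 0.4327, -0.0045]
eef_rot: [[0.103, 0.995, -0.0], [0.995, -0.103, -0.0], [-0.0, -0.0, -1.0]]
ft_force: [0.6, -0.2, 0.1]
finger_gap: 0.0249
finger_force: 0.0
```

Run:
```python
from h import *
b,D=viewer.grab_frame('scene')
for u in(292,294,300,302,304):
  m=np.zeros((400,640),bool);m[226:242,u]=1
  p=cloud('scene',D,m);print(u,p[:,[1,2]].round(3).tolist())
```

```text
292 [[0.438, 0.055], [0.438, 0.051], [0.438, 0.049], [0.437, 0.045], [0.436, 0.041], [0.438, 0.041], [0.439, 0.039], [0.437, 0.033], [0.437, 0.03], [0.433, 0.024], [0.437, 0.025], [0.438, 0.024], [0.437, 0.02], [0.437, 0.016], [0.438, 0.015], [0.437, 0.011]]
294 [[0.432, 0.052], [0.432, 0.049], [0.431, 0.046], [0.431, 0.042], [0.432, 0.04], [0.434, 0.04], [0.432, 0.035], [0.431, 0.031], [0.427, 0.024], [0.431, 0.025], [0.435, 0.027], [0.434, 0.023], [0.438, 0.025], [0.44, 0.024], [0.437, 0.018], [0.438, 0.017]]
300 [[0.443, 0.075], [0.443, 0.073], [0.444, 0.071], [0.444, 0.068], [0.443, 0.064], [0.444, 0.062], [0.445, 0.061], [0.441, 0.054], [0.442, 0.052], [0.441, 0.049], [0.444, 0.049], [0.441, 0.043], [0.442, 0.041], [0.444, 0.042], [0.442, 0.037], [0.435, 0.025]]
302 [[0.442, 0.077], [0.439, 0.072], [0.439, 0.069], [0.442, 0.07], [0.44, 0.062], [0.44, 0.059], [0.437, 0.054], [0.439, 0.053], [0.442, 0.053], [0.439, 0.048], [0.44, 0.046], [0.439, 0.042], [0.439, 0.039], [0.429, 0.025], [0.43, 0.024]]
304 [[0.475, 0.116], [0.436, 0.073], [0.435, 0.068], [0.434, 0.065], [0.435, 0.063], [0.435, 0.06], [0.436, 0.059], [0.434, 0.054], [0.434, 0.052], [0.434, 0.049], [0.434, 0.046], [0.433, 0.042], [0.433, 0.039], [0.427, 0.03], [0.425, 0.025], [0.426, 0.024]]
```

The inner tip is now at about z = 0.030, just above the board. Pushing again.

jog_arm([
  [[0,-5,0,0,0,0],[0,-5,0,0,0,0],[0,-5,0,0,0,0],[0,-5,0,0,0,0],[0,-5,0,0,0,0],[0,-5,0,0,0,0],[0,-5,0,0,0,0],[0,-5,0,0,0,0],[-1,-5,0,0,0,0],[0,-5,0,0,0,0],[-1,-5,0,0,0,0],[0,-5,0,0,0,0],[0,-5,0,0,0,0],[0,-5,0,0,0,0],[0,-5,0,0,0,0],[0,-4,0,0,0,0],[0,0,0,0,0,0]],
])

```text
clock: 11.9
ee_pos: [0.3923, 0.3533, -0.0044]
eef_rot: [[0.103, 0.995, -0.0], [0.995, -0.103, -0.0], [-0.0, -0.0, -1.0]]
ft_force: [-0.0, -0.8, -0.2]
finger_gap: 0.0249
finger_force: 0.1
```

Run:
```python
from h import *
b,D=viewer.grab_frame('scene');lm('scene','pot_left');lm('scene','pot_right');pots('scene',D)
lm('scene','pocket_right')
cv2.imwrite('pics/c7.png',cv2.resize(b[150:280,220:400],None,fx=4,fy=4,interpolation=cv2.INTER_CUBIC))
```

```text
scene land pot_right 0.83 [0.2873 0.4441 0.0025]
scene land pot_right 0.83 [0.2793 0.2596 0.0011]
scene land pot_right 0.64 [0.3886 0.3277 0.0209]
scene land pot_right 0.59 [0.2789 0.345  0.0018]
scene pot_left 0.52 105 xy rad zrim [0.4716 0.3968 0.0265 0.0497] tilt [0.0136 0.0164]
scene land pocket_right 0.69 [0.3862 0.3135 0.0182]
```

View pics/c7.png

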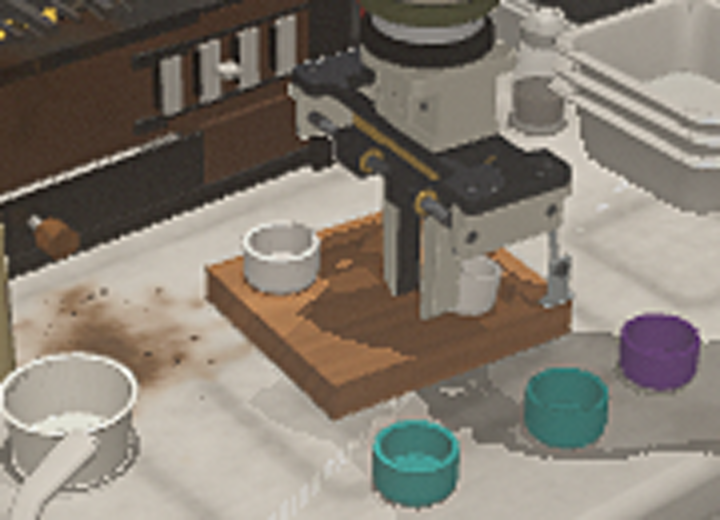

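The pot now stands at the pocket, crop (478,290). I'll finish the push gently.

jog_arm([
  [[0,-2,0,0,0,0],[0,-2,0,0,0,0],[0,-2,0,0,0,0],[0,-2,0,0,0,0],[0,0,0,0,0,0],[0,0,0,0,0,0]],
])

```text
clock: 12.9
ee_pos: [0.3924, 0.3457, -0.0044]
eef_rot: [[0.103, 0.995, 0.0], [0.995, -0.103, -0.0], [0.0, 0.0, -1.0]]
ft_force: [1.3, -0.1, 0.4]
finger_gap: 0.025
finger_force: 0.0
```

```bash
cat >> h.py <<'E'
def white(c,D,b,box):
    # top-rim fit of white pixels in a world box x0,x1,y0,y1
    m=(b.min(2)>120)&(b.max(2).astype(int)-b.min(2)<30)
    p=cloud(c,D,m);x0,x1,y0,y1=box
    p=p[(p[:,0]>x0)&(p[:,0]<x1)&(p[:,1]>y0)&(p[:,1]<y1)&(p[:,2]>.028)&(p[:,2]<.06)]
    if len(p): print(c,len(p),'zmax',np.percentile(p[:,2],[50,80,90,97]),'mean',p.mean(0),'min',p.min(0),'max',p.max(0))
E
python3 - <<'E'
from h import *
for c in('scene','top'):
    b,D=viewer.grab_frame(c);lm(c,'pot_left');lm(c,'pot_right');white(c,D,b,(.36,.42,.285,.345))
E
```

```text
scene land pot_right 0.94 [0.2864 0.4474 0.0008]
scene land pot_right 0.82 [0.2802 0.2623 0.0036]
scene land pot_right 0.81 [ 0.2747  0.3469 -0.0002]
scene land pot_right 0.74 [0.3879 0.3183 0.017 ]
scene 95 zmax [0.0368 0.0414 0.0424 0.0433] mean [0.3763 0.3124 0.0365] min [0.3624 0.2938 0.0281] max [0.4021 0.3407 0.0473]
top land pot_left 0.38 [0.4716 0.3976 0.0229]
top land pot_right 0.59 [0.2741 0.3436 0.0031]
top land pot_right 0.52 [0.2861 0.4446 0.0002]
```

pot_right is seated, with its rim at z ≈ 0.042. On to pot_left.

jog_arm([
  [[1,8,0,0,0,0],[0,2,18,0,0,0],[0,0,18,0,0,0],[27,26,0,0,0,0],[28,26,0,0,0,0],[27,25,0,0,0,0],[0,0,0,0,0,0],[0,0,-16,0,0,0],[0,0,-14,0,0,0],[0,0,-6,0,0,0],[0,0,0,0,0,0]],
])

```text
clock: 14.58
ee_pos: [0.4748, 0.4321, -0.0052]
eef_rot: [[0.103, 0.995, -0.001], [0.995, -0.103, -0.001], [-0.001, -0.001, -1.0]]
ft_force: [-0.3, 0.6, 0.0]
finger_gap: 0.0251
finger_force: 0.0
```

Run:
```python
from h import *
for c in('scene','top','wrist'):
    b,D=viewer.grab_frame(c);lm(c,'pot_left');white(c,D,b,(.36,.42,.285,.345));white(c,D,b,(.44,.505,.365,.422))
```

```text
scene land pot_left 0.51 [0.4712 0.3949 0.0275]
scene 201 zmax [0.0373 0.0413 0.0422 0.0435] mean [0.3853 0.3193 0.0367] min [0.3618 0.294  0.0282] max [0.4103 0.3421 0.0447]
scene 163 zmax [0.0404 0.0485 0.0503 0.0515] mean [0.4609 0.3951 0.0407] min [0.4455 0.3722 0.0284] max [0.4923 0.4161 0.0533]
wrist land pot_left 0.8 [0.4712 0.3996 0.0259]
wrist 2368 zmax [0.0413 0.0492 0.05   0.0505] mean [0.4711 0.3893 0.0405] min [0.4509 0.3756 0.028 ] max [0.4911 0.4207 0.0514]
```

jog_arm([
  [[0,-5,0,0,0,0],[0,-5,0,0,0,0],[-1,-5,0,0,0,0],[-1,-5,0,0,0,0],[-1,-5,0,0,0,0],[-1,-5,0,0,0,0],[-1,-5,0,0,0,0],[-1,-5,0,0,0,0],[-1,-5,0,0,0,0],[-1,-5,0,0,0,0],[-1,-5,0,0,0,0],[-1,-5,0,0,0,0],[-1,-5,0,0,0,0],[-1,-5,0,0,0,0],[-1,-5,0,0,0,0],[-1,-5,0,0,0,0],[-1,-4,0,0,0,0],[0,-3,0,0,0,0],[0,-3,0,0,0,0],[0,0,0,0,0,0]],
])

```text
clock: 17.38
ee_pos: [0.4603, 0.3425, -0.0044]
eef_rot: [[0.103, 0.995, -0.0], [0.995, -0.103, -0.0], [-0.0, -0.0, -1.0]]
ft_force: [0.3, 0.3, -0.1]
finger_gap: 0.0249
finger_force: 0.1
```

Run:
```python
from h import *
for c in('scene','top'):
    b,D=viewer.grab_frame(c);lm(c,'pot_left');lm(c,'pot_right');white(c,D,b,(.36,.42,.285,.345));white(c,D,b,(.425,.49,.275,.345))
```

```text
scene land pot_left 0.65 [0.4574 0.3123 0.0219]
scene land pot_right 0.76 [ 0.2865  0.4452 -0.0012]
scene land pot_right 0.67 [0.3902 0.3191 0.0165]
scene land pot_right 0.62 [0.2787 0.342  0.    ]
scene land pot_right 0.62 [0.2817 0.2635 0.0011]
scene 201 zmax [0.0367 0.0407 0.0419 0.0431] mean [0.3855 0.3185 0.0364] min [0.3616 0.2939 0.028 ] max [0.4097 0.3411 0.0448]
scene 127 zmax [0.0383 0.0437 0.0463 0.0492] mean [0.4452 0.3101 0.0386] min [0.429  0.2763 0.0283] max [0.4873 0.3382 0.0547]
top land pot_right 0.76 [0.2888 0.4446 0.0027]
top land pot_right 0.39 [0.3872 0.3193 0.017 ]
top 5 zmax [0.0414 0.0423 0.0429 0.0433] mean [0.3906 0.3089 0.0417] min [0.3675 0.3013 0.0402] max [0.4079 0.3153 0.0435]
```

jog_arm([
  [[0,-2,0,0,0,0],[0,-1,0,0,0,0],[0,0,0,0,0,0],[0,5,0,0,0,0],[1,7,0,0,0,0],[0,0,30,0,0,0],[0,10,40,0,0,0],[0,15,40,0,0,0],[0,0,0,0,0,0]],
])

```text
clock: 18.8
ee_pos: [0.4625, 0.3797, 0.1084]
eef_rot: [[0.101, 0.995, 0.004], [0.995, -0.101, 0.004], [0.005, 0.003, -1.0]]
ft_force: [-0.3, -0.2, -0.2]
finger_gap: 0.0249
finger_force: 0.0
```

Run:
```python
from h import *
for c in('scene','top','wrist'):
    b,D=viewer.grab_frame(c);lm(c,'pot_left');lm(c,'bail_grip');white(c,D,b,(.36,.42,.285,.345));white(c,D,b,(.425,.49,.275,.345))
    if c=='scene':cv2.imwrite('pics/c8.png',cv2.resize(b[150:280,220:400],None,fx=4,fy=4,interpolation=cv2.INTER_CUBIC))
    if c=='top':
        p=cloud(c,D,np.ones((400,640),bool));q=p[(p[:,0]>.3)&(p[:,0]<.56)&(p[:,1]>.05)&(p[:,1]<.24)];print('behind bail zmax',[ (y,round(np.percentile(q[(abs(q[:,1]-y)<.01),2],99),3)) for y in(.23,.21,.19,.17,.15)])
```

```text
scene land pot_left 0.52 [0.4552 0.312  0.0202]
scene land bail_grip 0.51 [0.415  0.2807 0.0912]
scene 197 zmax [0.0373 0.0414 0.0423 0.0431] mean [0.3854 0.3186 0.0367] min [0.3616 0.2938 0.0284] max [0.4114 0.3429 0.0444]
scene 183 zmax [0.037  0.0411 0.0418 0.0431] mean [0.4545 0.3156 0.0365] min [0.4324 0.2909 0.0281] max [0.4807 0.34   0.0461]
top 16 zmax [0.0422 0.043  0.044  0.0443] mean [0.3763 0.3329 0.0421] min [0.3677 0.3228 0.0383] max [0.3908 0.3399 0.0444]Traceback (most recent call last):
  File "<stdin>", line 6, in <module>
    return _quantile_unchecked(
        a, q, axis, out, overwrite_input, method, keepdims, weights)
    return _ureduce(a,
                    func=_quantile_ureduce_func,
    ...<5 lines>...
                    overwrite_input=overwrite_input,
                    method=method)
    r = func(a, **kwargs)
    result = _quantile(arr,
                       quantiles=q,
    ...<2 lines>...
                       out=out,
                       weights=wgt)
    slices_having_nans = np.isnan(arr[-1, ...])
                                  ~~~^^^^^^^^^
IndexError: index -1 is out of bounds for axis 0 with size 0
```

View pics/c8.png

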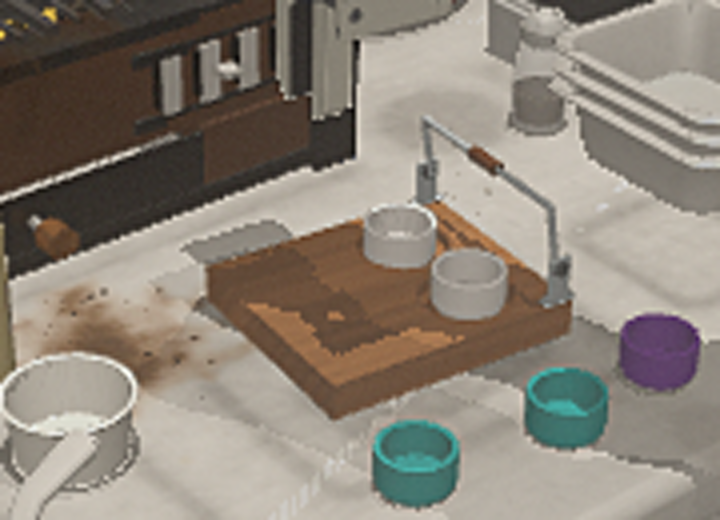

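Both pots are seated flat, with rims at z ≈ 0.042: crop (400,235) and (468,283). The bail stands near upright with its grip at (0.416, 0.281, 0.09). I'll go over it and down behind it with the fingers closed.

jog_arm([
  [[-12,-30,0,0,0,0],[-12,-32,0,0,0,0],[-12,-33,0,0,0,0],[-12,-33,0,0,0,0],[0,0,0,0,0,0],[0,0,-25,0,0,0],[0,0,-25,0,0,0],[0,0,-18,0,0,0],[0,0,0,0,0,0]],
], claw=0)

```text
clock: 20.23
ee_pos: [0.413, 0.2487, 0.0362]
eef_rot: [[0.103, 0.995, -0.002], [0.995, -0.103, -0.002], [-0.002, -0.002, -1.0]]
ft_force: [0.2, -0.7, 1.3]
finger_gap: 0.0002
finger_force: 0.0
```

Run:
```python
from h import *
b,D=viewer.grab_frame('scene');lm('scene','bail_grip')
cv2.imwrite('pics/c9.png',cv2.resize(b[130:260,240:420],None,fx=4,fy=4,interpolation=cv2.INTER_CUBIC))
```

View pics/c9.png

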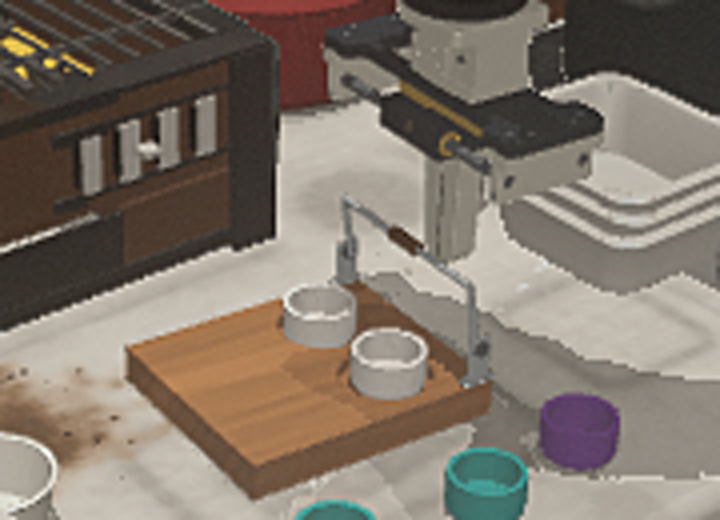

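The closed fingers are behind the bail's grip, with clear space around them. Pushing the bar over.

jog_arm([
  [[1,8,0,0,0,0],[0,8,0,0,0,0],[1,6,0,0,0,0],[0,6,0,0,0,0],[1,5,0,0,0,0],[0,5,0,0,0,0],[1,6,0,0,0,0],[1,3,-3,0,0,0],[0,3,-5,0,0,0],[0,0,0,0,0,0]],
])

```text
clock: 21.58
ee_pos: [0.4184, 0.2989, 0.0292]
eef_rot: [[0.103, 0.995, -0.0], [0.995, -0.103, -0.0], [-0.0, -0.0, -1.0]]
ft_force: [-0.4, -1.6, -1.4]
finger_gap: 0.0005
finger_force: 0.7
```

Run:
```python
from h import *
b,D=viewer.grab_frame('scene');lm('scene','bail_grip');lm('scene','pot_left')
b,D=viewer.grab_frame('top');lm('top','bail_grip')
```

```text
scene land pot_left 0.82 [0.4559 0.3107 0.0175]
```

jog_arm([
  [[0,-5,0,0,0,0],[0,0,15,0,0,0],[0,0,15,0,0,0],[1,11,0,0,0,0],[1,11,0,0,0,0],[0,0,0,0,0,0]],
])

```text
clock: 22.58
ee_pos: [0.4201, 0.3173, 0.0593]
eef_rot: [[0.101, 0.995, 0.0], [0.995, -0.101, 0.0], [0.0, -0.0, -1.0]]
ft_force: [0.5, -0.1, 0.2]
finger_gap: 0.0006
finger_force: 0.0
```

Run:
```python
from h import *
b,D=viewer.grab_frame('scene');lm('scene','bail_grip')
# grip: reddish dark wood pixels above board
p0=np.ones((400,640),bool);p=cloud('scene',D,p0);ok=D[D>=0]
v,u=np.nonzero(D>0);col=b[v,u]
m=(p[:,0]>.34)&(p[:,0]<.5)&(p[:,1]>.265)&(p[:,1]<.34)&(p[:,2]>.05)&(p[:,2]<.1)
q=p[m];c=col[m]
wd=(c[:,2].astype(int)-c[:,0]>35)
print('wood',wd.sum(),q[wd].mean(0) if wd.any() else '');print('all',len(q));
for x0 in np.arange(.34,.5,.02):
    t=q[(q[:,0]>x0)&(q[:,0]<x0+.02)];print(round(x0,2),len(t),t.mean(0) if len(t) else '')
```

```text
scene land bail_grip 0.46 [0.4199 0.3146 0.0646]
wood 5 [0.4062 0.3136 0.0646]
all 166
0.34 43 [0.3512 0.2971 0.0575]
0.36 14 [0.372  0.3175 0.0659]
0.38 11 [0.3904 0.3158 0.0658]
0.4 32 [0.4115 0.3156 0.0741]
0.42 23 [0.427  0.3161 0.0749]
0.44 11 [0.4486 0.3095 0.0655]
0.46 12 [0.4694 0.3074 0.0654]
0.48 20 [0.4842 0.2917 0.0599]
```

jog_arm([
  [[0,0,-10,0,0,0],[0,0,-8,0,0,0],[0,0,-5,0,0,0],[0,0,-4,0,0,0],[0,0,-4,0,0,0],[0,0,-3,0,0,0],[0,0,-2,0,0,0],[0,0,-2,0,0,0],[0,0,0,0,0,0]],
])

```text
clock: 23.8
ee_pos: [0.4202, 0.3156, 0.0215]
eef_rot: [[0.103, 0.995, -0.0], [0.995, -0.103, -0.0], [-0.0, -0.0, -1.0]]
ft_force: [0.1, -0.2, 0.6]
finger_gap: 0.0004
finger_force: 0.0
```

jog_arm([
  [[0,0,-1,0,0,0],[0,0,-1,0,0,0],[0,0,0,0,0,0]],
])

```text
clock: 24.18
ee_pos: [0.4203, 0.3157, 0.0196]
eef_rot: [[0.103, 0.995, -0.0], [0.995, -0.103, -0.0], [-0.0, -0.0, -1.0]]
ft_force: [-0.0, 0.6, 0.7]
finger_gap: 0.0004
finger_force: 0.0
```

```bash
cat > bar.py <<'E'
from h import *
b,D=viewer.grab_frame('scene');lm('scene','bail_grip');lm('scene','bail_axle')
p=cloud('scene',D,D>0)
q=p[(p[:,0]>.34)&(p[:,0]<.5)&(p[:,1]>.265)&(p[:,1]<.345)&(p[:,2]>.0445)&(p[:,2]<.1)]
for x0 in np.arange(.34,.5,.02):
    t=q[(q[:,0]>x0)&(q[:,0]<x0+.02)];print(round(x0,2),len(t),t.mean(0) if len(t) else '')
E
python3 bar.py
```

```text
scene land bail_grip 0.55 [0.4194 0.3175 0.0477]
scene land bail_grip 0.29 [0.4559 0.3084 0.0144]
scene land bail_axle 0.98 [0.4196 0.2787 0.0411]
scene land bail_axle 0.72 [0.3838 0.3169 0.0198]
0.34 56 [0.3498 0.2945 0.05  ]
0.36 15 [0.3697 0.3204 0.0495]
0.38 13 [0.3903 0.3194 0.0499]
0.4 152 [0.4081 0.3193 0.0759]
0.42 67 [0.4283 0.322  0.0752]
0.44 11 [0.4509 0.3133 0.0502]
0.46 12 [0.4712 0.3102 0.0493]
0.48 20 [0.4845 0.2981 0.0498]
```

jog_arm([
  [[0,0,-1,0,0,0],[0,0,-1,0,0,0],[0,0,0,0,0,0]],
])

```text
clock: 24.7
ee_pos: [0.4204, 0.3158, 0.0187]
eef_rot: [[0.103, 0.995, 0.0], [0.995, -0.103, 0.001], [0.001, 0.0, -1.0]]
ft_force: [-2.9, -2.4, 18.2]
finger_gap: 0.0005
finger_force: 8.9
```

jog_arm([
  [[0,0,-1,0,0,0],[0,0,0,0,0,0]],
])

```text
clock: 24.95
ee_pos: [0.4204, 0.3159, 0.0184]
eef_rot: [[0.103, 0.995, 0.0], [0.995, -0.103, 0.001], [0.002, 0.0, -1.0]]
ft_force: [-3.8, -2.9, 27.8]
finger_gap: 0.0002
finger_force: 14.2
```

The force rose to 28 N, so the bail is on its stop. Retreating straight up.

jog_arm([
  [[0,0,5,0,0,0],[0,0,15,0,0,0],[0,0,40,0,0,0],[0,20,50,0,0,0],[0,40,20,0,0,0],[0,40,0,0,0,0],[0,0,0,0,0,0]],
])

```text
clock: 25.82
ee_pos: [0.4194, 0.4192, 0.1472]
eef_rot: [[0.099, 0.995, 0.001], [0.995, -0.099, 0.002], [0.002, 0.0, -1.0]]
ft_force: [-0.8, -1.0, 0.5]
finger_gap: 0.0005
finger_force: 0.0
```

```bash
python3 bar.py
python3 - <<'E'
from h import *
for c in('scene','top'):
    b,D=viewer.grab_frame(c)
    for n in('pot_left','pot_right','bail_grip','tub','bottle','shaker'): lm(c,n)
E
```

```text
scene land bail_grip 0.62 [0.4203 0.315  0.0477]
scene land bail_axle 0.66 [0.4202 0.2775 0.0455]
0.34 56 [0.35   0.2949 0.0499]
0.36 13 [0.3694 0.3211 0.0496]
0.38 13 [0.3895 0.3188 0.0491]
0.4 27 [0.411  0.3176 0.0507]
0.42 17 [0.4303 0.3167 0.0499]
0.44 12 [0.4491 0.3132 0.0495]
0.46 15 [0.4707 0.3075 0.0496]
0.48 37 [0.4853 0.2851 0.0501]
scene land pot_left 0.51 [ 0.5541  0.1027 -0.0021]
scene land pot_left 0.48 [0.4592 0.3127 0.0187]
scene land pot_right 0.93 [ 0.2879  0.4405 -0.0012]
scene land pot_right 0.89 [0.2775 0.3446 0.0002]
scene land pot_right 0.84 [0.2787 0.26   0.0015]
scene land pot_right 0.69 [0.3905 0.3165 0.0172]
scene land bail_grip 0.43 [0.4182 0.3135 0.0529]
scene land tub 0.9 [0.4255 0.573  0.0016]
scene land bottle 0.96 [0.5212 0.5908 0.0002]
scene land shaker 0.76 [ 0.5508  0.0983 -0.004 ]
top land pot_right 0.8 [0.2885 0.4454 0.0009]
top land tub 0.59 [0.4269 0.5765 0.0026]
top land bottle 0.91 [ 0.5264  0.5866 -0.0022]
top land shaker 0.61 [ 0.5517  0.1033 -0.0057]
```

```bash
python3 -c "
from station import ticket;print(ticket.close_job())"
```

```text
the job is handed in; nothing more can be done
None
```

Both white pots were slid into pockets of their own and stand flat, the bail is folded down level over them, the shaker, tub and bottle are where they stood, and the job was handed in at about 26 s of the 67 s allowed.

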